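# Stack the filter tower on its base

## Robot

A 6-joint arm with a two-finger parallel gripper is mounted at the origin on the work surface. World frame = base frame: x ahead of the robot, y to its left, z up, the work surface at z = 0. Lengths are in mm, angles in rad, forces in N, time in s.
With the tool pointing down it reaches from about 350 to 875 mm from the base axis. Payload 4.2 kg.
Tool frame: the origin (TCP) lies midway between the tips of the shut fingers; the grasp point (between the pads) lies 19 mm behind it; z points along the fingers, y is the line along which they close (so a half turn about z gives the same grasp; the last joint's range is limited). The gripper opens to 85 mm and grips with 20 to 120 N. Pads are 22 mm wide; open, the fingers measure 114 mm over their backs; the gripper's body (76 mm by 85 mm) begins 54 mm behind the grasp point. The pads swing forward as they close: fully open they stand 13 mm farther back than shut.
Start: joints at [-0.902, 0.385, 0.008, 0, -1.194, -0.259], TCP at [249.029, -573.222, 231.312] pointing down, gripper open.
Joint ranges: [-3.14, 3.14], [-1.21, 2.06], [-1.07, 1.41], [-3.16, 2.05], [-2.99, -0.16], [-3.1, 3.1]. Speed limits (rad/s): [2.79, 2.79, 3.14, 3.14, 3.14, 3.14].

## Interface

Orientations are given as a unit quaternion [x, y, z, w].
In Python, from bench import arm gives the robot as it stands. The module is installed in compiled form; this text tells all that it offers.
- The arm moves only by the shell command python3 -m handwheel 'ROWS' [OPENING]. ROWS is JSON, a list of rows, each an object of numbers: "x", "y", "z": the shift along the world's x, y, z each as a share of 20 cm, from -1 to 1; "ax", "ay", "az": the turn, a rotation vector about the world's x, y, z each as a share of 90 degrees, from -1 to 1. In form: [{"x": .., "y": .., "z": .., "ax": .., "ay": .., "az": ..}, ...]. A call has exactly 8 rows; each row shifts and turns the commanded pose from where the row before left it; what a row does not reach is not made up. A row lasts 1/10 s, in which the tool goes at most 50 mm and 8.59 degrees, less where a joint would pass 70% of its speed; a pose out of reach is approached as far as the arm can. A call with a number of a shift or a turn outside -1 to 1 is refused whole. A call with a gripper value outside its range is refused whole. OPENING is the opening, from -1 (shut) to 1 (fully open), set as the call begins (- or left out, the last holds). The fingers move at their own pace and stop on an object; the grip force is fixed at half the most. Time passes only in rows, so rows that do not move let the fingers close, or fill a call up. It gives the time, the measured TCP pose, the force, the opening and the grip force at its end, in the units of the state.
- arm.read_state(): the state, without advancing time (a new reading comes with each control period).
- arm.get_image(name): name is "side" or "top" or "wrist"; returns the picture (384x512x3 uint8, red, green, blue); there is no depth.
- arm.camera_params(name): a dict with "K" (3x3 intrinsics, pixels), "k1" (the pictures are not rectified: a ray, as slopes to the right and down, at radius r is drawn at 1 + k1 r^2 times it, then the intrinsics apply), "position" and "orientation" of the camera in the world. Camera axes: x right, y down, z forward; pixel columns grow to the right and rows downward; lengths in mm; the calibration is good to about 2 mm. A picture is of the moment at which its call begins: read the wrist's pose just before it. camera_params takes no time and is no camera call; for the wrist camera it gives the pose at the moment of the call.
- arm.job_done(): hands the job in; it is judged then, once.
The state is a dict: "clock": time; "joints": joint angles; "joint_vel": joint speeds; "joint_efforts": joint torques, N m; "position": TCP position; "ee_rot": TCP orientation; "contact_force": force on the tool from outside, world axes, zero at the start; "wrist_torque": the same for the moment, N m; "gripper_width": finger opening in mm; "grasp_force": force on a finger pad.
Only numpy, scipy, OpenCV 4.12 (cv2) and the standard library are available. Lean on these libraries where they do the work, as an engineer would, in place of code of your own. Each camera call takes 0.05 s, during which the arm holds its last target. There are 200 camera calls.

## Task

Put the filter tower together: seat the blue stage on the round base, the orange stage on the blue one and the white cap on top, each flange face down and fully home on the spigot below, with every hose port pointing the same way as the brass outlet of the base. Lower each part gently instead of dropping or ramming it on, let go of the tower, and leave the bottles, jar, beaker and boxes standing where they are.

Things in the scene. Friction and masses are not known exactly. Their poses are not given: they have to be found in the camera images.
- base: fixed aluminium base of the tower, round, 90 mm wide, flat top 40 mm above its origin, with a centring spigot on it 38 mm wide, 10 mm high, its upper 4 mm chamfered; a brass outlet nozzle points along its +x at 21 mm height, ending 64 mm from the axis. On a 4 mm mat, a bystander about 105 mm from its axis, roughly where the outlet points. Origin: centre of the underside, z up
- coarse: coarse filter stage, blue. Bottom flange 90 mm wide, 14 mm thick, flat underside with a round recess (41 mm wide, 14 mm deep); above it a round hub to grip, 54 mm wide, from 14 to 60 mm height; 70 mm high in all. 0.25 to 0.49 kg. Starts upright, face down, on a 4 mm mat, a bystander about 105 mm away. Origin: centre of the underside, z up, x along its hose port
- fine: fine filter stage, orange. Bottom flange 90 mm wide, 14 mm thick, flat underside with a round recess (41 mm wide, 14 mm deep); above it a round hub to grip, 54 mm wide, from 14 to 60 mm height; 70 mm high in all. 0.25 to 0.49 kg. Starts upright, face down, on a 4 mm mat, a bystander about 105 mm away. Origin: centre of the underside, z up, x along its hose port
- cap: end cap, white, with a red dome instead of a spigot. Bottom flange 90 mm wide, 14 mm thick, flat underside with a round recess (41 mm wide, 14 mm deep); above it a round hub to grip, 54 mm wide, from 14 to 60 mm height; 70 mm high in all. 0.25 to 0.49 kg. Starts upright, face down, on a 4 mm mat, a bystander about 105 mm away. Origin: centre of the underside, z up, x along its hose port
- base_seat (a point): on the base's axis, in the plane of its flat top (where the underside of the blue flange belongs), axes as the base's
- coarse_seat (a point): on the blue stage's axis, at its upper shoulder 60 mm above its underside (where the orange flange's underside belongs), with a centring spigot on it 38 mm wide, 10 mm high, its upper 4 mm chamfered
- fine_seat (a point): on the orange stage's axis, at its upper shoulder 60 mm above its underside (where the cap's underside belongs), with a centring spigot on it 38 mm wide, 10 mm high, its upper 4 mm chamfered
- coarse_port (a point): tip of the blue stage's steel hose port, which leaves the hub along the part's +x at 36 mm height; 62 mm from the axis, 12 mm thick (16 mm at its barbs)
- fine_port (a point): tip of the orange stage's steel hose port, which leaves the hub along the part's +x at 36 mm height; 62 mm from the axis, 12 mm thick (16 mm at its barbs)
- cap_port (a point): tip of the cap's steel hose port, which leaves the hub along the part's +x at 36 mm height; 62 mm from the axis, 12 mm thick (16 mm at its barbs)
- amber_bottle: bystander, to be left alone: amber glass bottle with black cap, 54 mm in diameter, 155 mm tall, loose, upright; origin: centre of its underside
- green_bottle: bystander, to be left alone: green glass bottle with white cap, 54 mm in diameter, 140 mm tall, loose, upright; origin: centre of its underside
- powder_jar: bystander, to be left alone: white plastic jar with blue lid, 54 mm in diameter, 85 mm tall, loose, upright; origin: centre of its underside
- wash_bottle: bystander, to be left alone: clear wash bottle with red cap and thin white spout, 54 mm in diameter, 150 mm tall, loose, upright; origin: centre of its underside
- tool_case: bystander, to be left alone: flat grey case, 70 x 160 mm (along its y), 26 mm high, loose, upright; origin: centre of its underside
- beaker: bystander, to be left alone: glass beaker, 72 mm in diameter at the rim, 90 mm tall, loose, upright; origin: centre of its underside
- tip_box: bystander, to be left alone: green box with clear lid, 85 x 120 mm (along its y), 61 mm high, loose, upright; origin: centre of its underside
Things that resemble listed ones, but are neither listed nor needed, are in the scene too. There is more than one size of the fine; the job needs the middle-sized.

How it is judged (in metres and radians):
On the way, in this order (a step that is already met when the one before it is completed fails the run):
1. the blue coarse stage is seated on the base, port lined up with the outlet, and let go (horizontal distance between coarse and base_seat below 0.003 m and z of coarse in the frame of base_seat between -0.002 and 0.002 m and angle between coarse's own z axis and vertical below 0.035 rad and angle between the x axis of coarse and the x axis of base, either way round below 0.2 rad and x of coarse_port in the frame of base above 0.03 m and contact force between coarse and the fingers below 0.1 N), for 0.2 s.
2. the orange fine stage is seated on the blue stage, port lined up with the outlet, and let go (horizontal distance between fine and coarse_seat below 0.003 m and z of fine in the frame of coarse_seat between -0.002 and 0.002 m and angle between fine's own z axis and vertical below 0.035 rad and angle between the x axis of fine and the x axis of base, either way round below 0.2 rad and x of fine_port in the frame of base above 0.03 m and contact force between fine and the fingers below 0.1 N), for 0.2 s.
3. the white cap is seated on the orange stage, port lined up with the outlet, and let go (horizontal distance between cap and fine_seat below 0.003 m and z of cap in the frame of fine_seat between -0.002 and 0.002 m and angle between cap's own z axis and vertical below 0.035 rad and angle between the x axis of cap and the x axis of base, either way round below 0.2 rad and x of cap_port in the frame of base above 0.03 m and contact force between cap and the fingers below 0.1 N), for 0.2 s.
At the end, for the whole second after the job is handed in: The blue stage on the base, the orange on the blue and the cap on the orange: each underside within 2 mm of the seat below it, axes within 3 mm, upright within 2 degrees, each port pointing the same way as the base's outlet within 0.2 rad; all released and at rest (all of step 1 and all of step 2 and all of step 3 and linear speed of each of coarse, fine, cap below 0.02 m/s); the robot touches nothing.
It fails at once if a part is dropped onto the tower: let go above its seat so that it falls faster than 0.3 m/s (some 5 mm of fall) ((horizontal distance between coarse and base_seat below 0.03 m and z of coarse in the frame of base_seat between 0.001 and 0.1 m and contact force between coarse and the fingers below 0.05 N and linear speed of coarse above 0.3 m/s) or (horizontal distance between fine and coarse_seat below 0.03 m and z of fine in the frame of coarse_seat between 0.001 and 0.1 m and contact force between fine and the fingers below 0.05 N and linear speed of fine above 0.3 m/s) or (horizontal distance between cap and fine_seat below 0.03 m and z of cap in the frame of fine_seat between 0.001 and 0.1 m and contact force between cap and the fingers below 0.05 N and linear speed of cap above 0.3 m/s)).
It fails at once if a part is rammed onto what is below it (contact forces over 110 N in all, some 45 N of push) (contact force between coarse and base above 110 N or contact force between fine and coarse above 110 N or contact force between cap and fine above 110 N).
It fails at once if a bystander is shifted by more than 30 mm (distance of any of amber_bottle, green_bottle, powder_jar, wash_bottle, tool_case, beaker, tip_box from where it was at the start of the episode above 0.03 m).
It fails at once if a bystander is tipped over (angle between any of amber_bottle, green_bottle, powder_jar, wash_bottle, tool_case, beaker, tip_box's own z axis and vertical above 0.5 rad).
It also fails if it takes over 72 s, if anything falls off the work surface, if the arm or the gripper's body presses on something with over 40 N, if the wrist force passes 120 N, or if a joint passes its speed limit or range.

## Working session

There is one attempt and no reset: what is moved stays moved. The work goes in short steps, Python scripts to look and compute and a shell command to move; the robot and the scene stay as the last step left them, time stands still between calls to the robot, and variables do not carry over. Pictures are saved under pics/ and viewed, at most 12 in all, crops included, and the job is handed in when it is done.

```bash
mkdir -p pics; cat > h.py <<'E'
import numpy as np, cv2, pickle
from bench import arm
from scipy.spatial.transform import Rotation as R
def grab(n,f):
    p=arm.camera_params(n); im=arm.get_image(n)
    pickle.dump((p,im),open(f'pics/{f}.pkl','wb')); cv2.imwrite(f'pics/{f}.png',cv2.cvtColor(im,cv2.COLOR_RGB2BGR)); return p,im
def load(f): return pickle.load(open(f'pics/{f}.pkl','rb'))
def pix2w(p,u,v,z):
    K=np.array(p['K']); d=np.array([(u-K[0,2])/K[0,0],(v-K[1,2])/K[1,1]]); s=d.copy()
    for _ in range(30): s=d/(1+p['k1']*(s@s))
    r=R.from_quat(p['orientation']).apply([s[0],s[1],1]); o=np.array(p['position'])
    return o+r*(z-o[2])/r[2]
def w2pix(p,w):
    c=R.from_quat(p['orientation']).inv().apply(np.array(w)-np.array(p['position'])); s=c[:2]/c[2]
    s=s*(1+p['k1']*(s@s)); K=np.array(p['K']); return np.array([K[0,0]*s[0]+K[0,2],K[1,1]*s[1]+K[1,2]])
E
python3 - <<'E'
from h import *
for n in ['top','side']:
    p,im=grab(n,n); print(n,p)
a=cv2.imread('pics/top.png'); cv2.imwrite('pics/top2.png',cv2.resize(a,(800,600),interpolation=cv2.INTER_CUBIC))
print(arm.read_state())
E
```

```text
top {'K': array([[495.2925203 ,   0.        , 256.13155991],
       [  0.        , 495.2925203 , 190.98368501],
       [  0.        ,   0.        ,   1.        ]]), 'k1': 0.06394388117177398, 'position': array([ 395.17986823,   27.35536308, 1561.40633249]), 'orientation': array([-0.70197086,  0.70847007, -0.05847051,  0.04345425])}
side {'K': array([[381.45683785,   0.        , 254.71568262],
       [  0.        , 381.45683785, 187.54156531],
       [  0.        ,   0.        ,   1.        ]]), 'k1': -0.11295765957859132, 'position': array([398.66238978, 745.64810922, 635.74760531]), 'orientation': array([-0.09489279,  0.88612966, -0.44969725,  0.05951448])}
{'clock': 0.1, 'joints': array([-9.02423551e-01,  3.85467445e-01,  6.78265643e-03, -4.25584181e-04,
       -1.19395734e+00, -2.58588923e-01]), 'joint_vel': array([-0.00031562, -0.00090192,  0.00377177,  0.00321264,  0.00030547,
        0.00063143]), 'joint_efforts': array([-4.73415075e-04, -3.93319595e+01,  1.88927811e+01,  4.19791907e+00,
       -2.59018554e-03,  7.19244184e-06]), 'position': array([ 248.81975796, -572.79022632,  230.34761118]), 'ee_rot': array([-2.03384412e-01,  9.79098509e-01,  9.13960228e-04, -2.35673622e-04]), 'contact_force': array([ 0.15189975,  1.26948385, -0.61188192]), 'wrist_torque': array([0.06057117, 0.02522463, 0.0407936 ]), 'grasp_force': 0.0, 'gripper_width': 85.90207545413764}
```

View pics/top2.png

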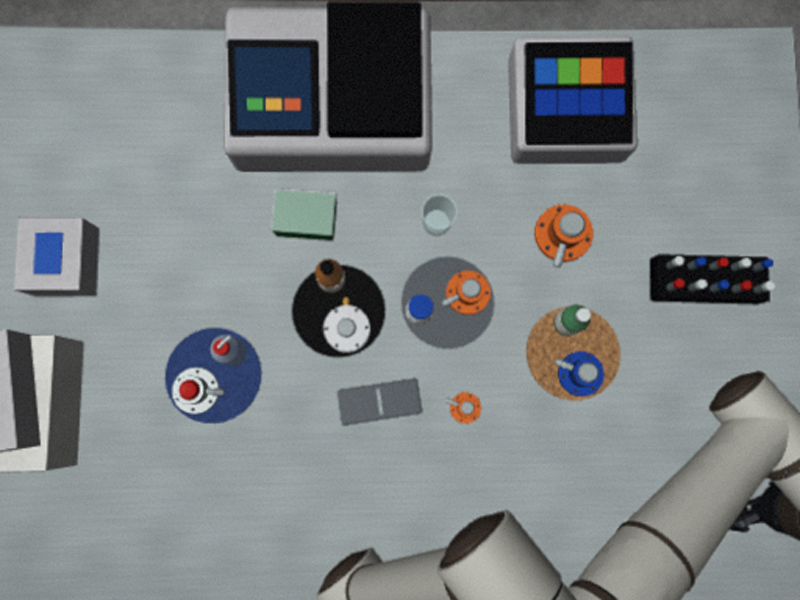

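View pics/side.png

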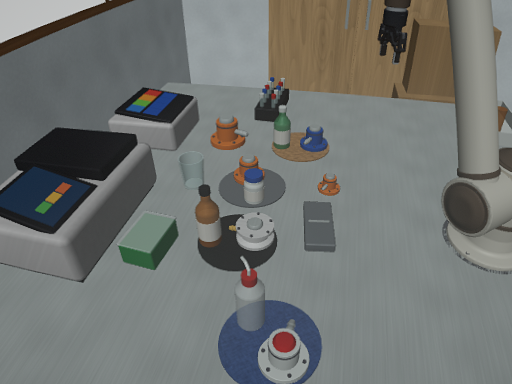

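The top view (scaled by 800/512) shows the base at about (346,328), its outlet up at (346,302), next to the amber bottle. Blue is at (582,373), the middle-sized orange at (468,292) on the grey mat, and the cap at (193,391). I'll enlarge these four.

```bash
python3 - <<'E'
from h import *
p,im=load('top'); b=cv2.cvtColor(im,cv2.COLOR_RGB2BGR)
T=[]
for (u,v) in [(221,207),(371,237),(299,187),(125,249)]:
    c=cv2.resize(b[v-24:v+24,u-32:u+32],(400,300),interpolation=cv2.INTER_CUBIC)
    for k in range(0,64,8): cv2.putText(c,str(u-32+k),(int(k*6.25),9),0,.3,(0,0,255)); cv2.line(c,(int(k*6.25),10),(int(k*6.25),14),(0,0,255))
    for k in range(0,48,8): cv2.putText(c,str(v-24+k),(0,int(k*6.25)+4),0,.3,(0,0,255))
    T.append(c)
cv2.imwrite('pics/m1.png',np.vstack([np.hstack(T[:2]),np.hstack(T[2:])]))
E
```

```text
(no output)
```

View pics/m1.png

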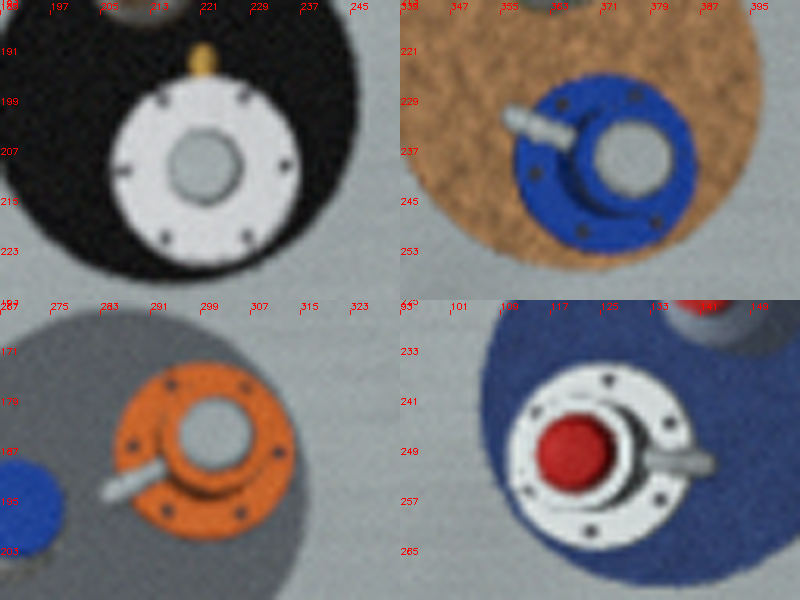

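```bash
python3 - <<'E'
from h import *
p,_=load('top')
D={'base':[(221.8,210.2,44),(221.8,209.7,54),(221.5,190,25)],'coarse':[(371.8,239.2,17),(376.3,238.3,74),(355.8,231.1,40)],
'fine':[(299.6,187.2,17),(301.2,184.4,74),(283.5,194.2,40)],'cap':[(124.8,250,17),(121,249.5,72),(143.2,251.1,40)]}
for k,v in D.items():
    q=[pix2w(p,*a) for a in v]; c=(q[0]+q[1])/2; d=q[2]-c
    print(k,*[a[:2].round(1) for a in q],'ax',np.degrees(np.arctan2(d[1],d[0])).round(1),'len',np.hypot(*d[:2]).round(1), 'reach',np.hypot(*c[:2]).round())
for k,u,v,z in [('amber',328,272,155),('green',580,315,140),('jar',421,307,85),('wash',221,347,150),('beaker',439,202,90),('tipbox',304,215,61),('bigorange',571,224,85),('small',466,407,20),('case',380,401,26)]:
    print(k,pix2w(p,u*.64,v*.64,z)[:2].round())
s=arm.read_state(); print(R.from_quat(s['ee_rot']).as_matrix().round(3))
c=arm.camera_params('wrist'); print(c, R.from_quat(c['orientation']).as_matrix().round(3))
E
```

```text
base [556.6 100. ] [557.1  99.6] [622.2 101.8] ax 1.8 len 65.4 reach 566.0
coarse [ 465.1 -364.9] [ 465.1 -364. ] [ 489.2 -311.2] ax 65.7 len 58.5 reach 591.0
fine [ 630.5 -144.2] [ 630.4 -143. ] [605.3 -91.1] ax 115.5 len 58.2 reach 647.0
cap [439.7 397.9] [439.8 395.8] [435.  337.3] ax -94.6 len 59.7 reach 592.0
amber [650. 129.]
green [ 568. -337.]
jar [593. -45.]
wash [514. 322.]
beaker [799. -83.]
tipbox [782. 183.]
bigorange [ 754. -341.]
small [ 402. -134.]
case [415.  35.]
[[-0.917 -0.398 -0.001]
 [-0.398  0.917  0.002]
 [ 0.     0.002 -1.   ]]
{'K': array([[280.86153167,   0.        , 255.65490721],
       [  0.        , 280.86153167, 193.20190955],
       [  0.        ,   0.        ,   1.        ]]), 'k1': -0.02731850575282433, 'position': array([ 175.00594445, -604.53111091,  372.12839776]), 'orientation': array([0.54194161, 0.82550543, 0.13273366, 0.08498149])} [[-0.398  0.872  0.284]
 [ 0.917  0.377  0.127]
 [ 0.004  0.311 -0.95 ]]
```

Positions are consistent: the top and flange estimates agree to 1–2 mm, port lengths are about 60 mm, and all are within reach. Now to move above the blue stage.

```bash
python3 -m handwheel '[{"x":0.135,"y":0.13,"az":0.059},{"x":0.135,"y":0.13,"az":0.059},{"x":0.135,"y":0.13,"az":0.059},{"x":0.135,"y":0.13,"az":0.059},{"x":0.135,"y":0.13,"az":0.059},{"x":0.135,"y":0.13,"az":0.059},{"x":0.135,"y":0.13,"az":0.059},{"x":0.135,"y":0.13,"az":0.059}]' 1
python3 -m handwheel '[{},{},{},{},{},{},{},{}]'
python3 - <<'E'
from h import *
s=arm.read_state(); print(s['position'],R.from_quat(s['ee_rot']).as_matrix().round(3),s['joints'].round(2))
p,im=grab('wrist','w1'); cv2.imwrite('pics/w1b.png',cv2.resize(cv2.imread('pics/w1.png'),(800,600)))
print('pred',w2pix(p,(465.1,-364.5,74)),w2pix(p,(465.1,-364.5,18)),w2pix(p,(490,-308,40)))
E
```

```text
[ 248.81975796 -572.79022632  230.34761118] [[-0.917 -0.398 -0.001]
 [-0.398  0.917  0.002]
 [ 0.     0.002 -1.   ]] [-0.9   0.39  0.01 -0.   -1.19 -0.26]
pred [328.15943087 368.69423327] [319.71019842 337.7466495 ] [346.58248107 370.32645524]invalid input at $[0]: expected keys x, y, z, ax, ay, az
invalid input at $[0]: expected keys x, y, z, ax, ay, az
```

View pics/w1b.png

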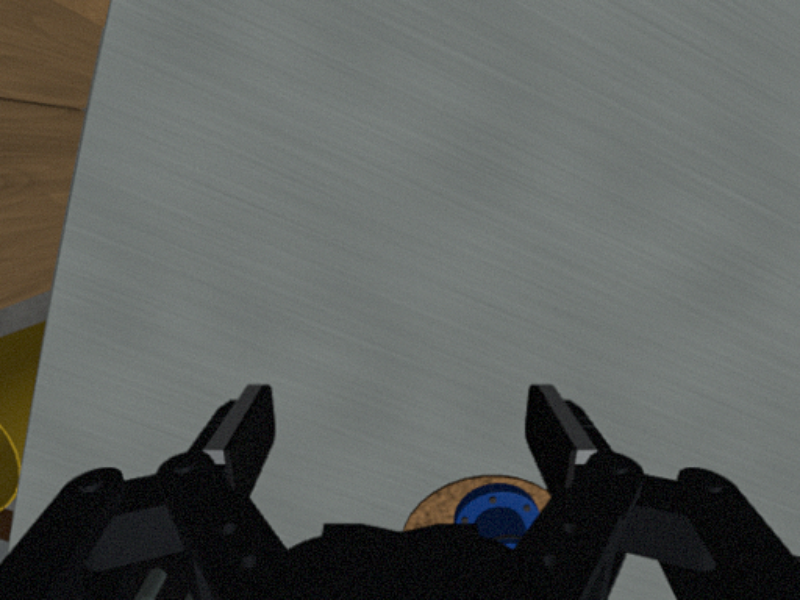

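The calls were refused because every key must be present, so the arm has not moved. The picture shows the fingers at about (250,430) and (550,430), with blue at the lower edge (497,510). I'll resend with all the keys.

```bash
python3 -m handwheel '[{"x":0.135,"y":0.13,"z":0,"ax":0,"ay":0,"az":0.059},{"x":0.135,"y":0.13,"z":0,"ax":0,"ay":0,"az":0.059},{"x":0.135,"y":0.13,"z":0,"ax":0,"ay":0,"az":0.059},{"x":0.135,"y":0.13,"z":0,"ax":0,"ay":0,"az":0.059},{"x":0.135,"y":0.13,"z":0,"ax":0,"ay":0,"az":0.059},{"x":0.135,"y":0.13,"z":0,"ax":0,"ay":0,"az":0.059},{"x":0.135,"y":0.13,"z":0,"ax":0,"ay":0,"az":0.059},{"x":0.135,"y":0.13,"z":0,"ax":0,"ay":0,"az":0.059}]' 1
python3 -m handwheel '[{"x":0,"y":0,"z":0,"ax":0,"ay":0,"az":0},{"x":0,"y":0,"z":0,"ax":0,"ay":0,"az":0},{"x":0,"y":0,"z":0,"ax":0,"ay":0,"az":0},{"x":0,"y":0,"z":0,"ax":0,"ay":0,"az":0},{"x":0,"y":0,"z":0,"ax":0,"ay":0,"az":0},{"x":0,"y":0,"z":0,"ax":0,"ay":0,"az":0},{"x":0,"y":0,"z":0,"ax":0,"ay":0,"az":0},{"x":0,"y":0,"z":0,"ax":0,"ay":0,"az":0}]'
python3 - <<'E'
from h import *
s=arm.read_state(); print(s['position'],R.from_quat(s['ee_rot']).as_matrix().round(3),s['joints'].round(2))
p,im=grab('wrist','w2'); cv2.imwrite('pics/w2b.png',cv2.resize(cv2.imread('pics/w2.png'),(800,600)))
for q in [(465.1,-364.5,74),(465.1,-364.5,18),(490,-308,40)]: print('pred',w2pix(p,q)*1.5625)
E
```

```text
clock: 0.95
position: [465.8, -363.9, 231.0]
ee_rot: [-0.546, 0.838, 0.0, -0.0]
contact_force: [1.4, -0.4, 0.4]
gripper_width: 85.4
grasp_force: 0.0
clock: 1.75
position: [464.9, -365.4, 231.3]
ee_rot: [-0.544, 0.839, -0.0, 0.0]
contact_force: [-0.3, -0.6, 1.0]
gripper_width: 85.3
grasp_force: 0.0
[ 464.86073192 -365.39336446  231.34948062] [[-0.408 -0.913  0.   ]
 [-0.913  0.408 -0.   ]
 [-0.    -0.    -1.   ]] [-0.39  0.33 -0.08 -0.   -1.17 -0.03]
pred [398.18780279 278.20971062]
pred [398.27987767 260.5113204 ]
pred [398.68999783 339.96511488]
```

View pics/w2b.png

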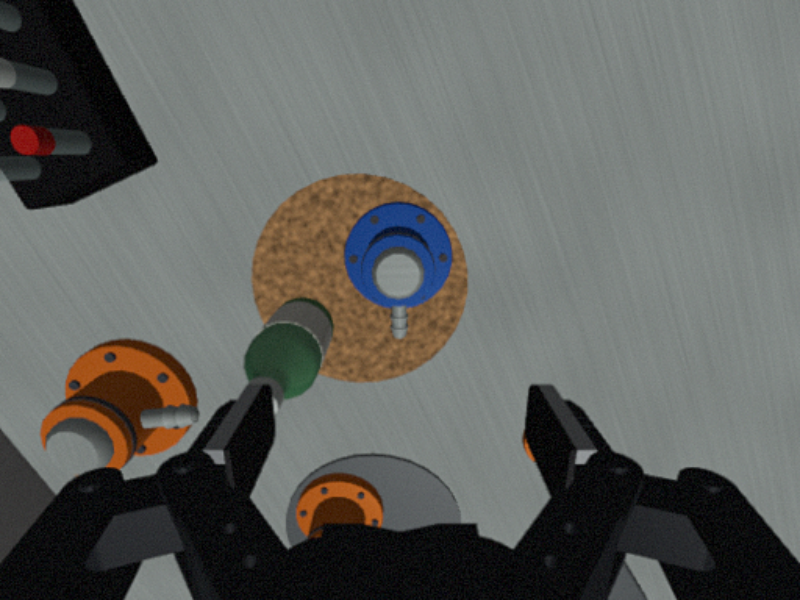

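Blue's spigot is at (399,274) and its flange at (399,255). Both are about 3 mm towards +tool x from the prediction, and the port is aligned with the tool. I'll take one look at the base at the placing yaw, so that any bias in the wrist camera cancels.

```bash
for i in 1 2; do python3 -m handwheel '[{"x":0.029,"y":0.145,"z":0,"ax":0,"ay":0,"az":-0.0444},{"x":0.029,"y":0.145,"z":0,"ax":0,"ay":0,"az":-0.0444},{"x":0.029,"y":0.145,"z":0,"ax":0,"ay":0,"az":-0.0444},{"x":0.029,"y":0.145,"z":0,"ax":0,"ay":0,"az":-0.0444},{"x":0.029,"y":0.145,"z":0,"ax":0,"ay":0,"az":-0.0444},{"x":0.029,"y":0.145,"z":0,"ax":0,"ay":0,"az":-0.0444},{"x":0.029,"y":0.145,"z":0,"ax":0,"ay":0,"az":-0.0444},{"x":0.029,"y":0.145,"z":0,"ax":0,"ay":0,"az":-0.0444}]' |tail -0; done
python3 -m handwheel '[{"x":0,"y":0,"z":0,"ax":0,"ay":0,"az":0},{"x":0,"y":0,"z":0,"ax":0,"ay":0,"az":0},{"x":0,"y":0,"z":0,"ax":0,"ay":0,"az":0},{"x":0,"y":0,"z":0,"ax":0,"ay":0,"az":0},{"x":0,"y":0,"z":0,"ax":0,"ay":0,"az":0},{"x":0,"y":0,"z":0,"ax":0,"ay":0,"az":0},{"x":0,"y":0,"z":0,"ax":0,"ay":0,"az":0},{"x":0,"y":0,"z":0,"ax":0,"ay":0,"az":0}]' >/dev/null
python3 - <<'E'
from h import *
s=arm.read_state(); m=R.from_quat(s['ee_rot']).as_matrix();print(s['clock'],s['position'],np.degrees(np.arctan2(m[1,0],m[0,0])))
p,im=grab('wrist','w3')
b=cv2.imread('pics/w3.png'); a=cv2.imread('pics/w2.png')
def crop(b,u,v):
    c=cv2.resize(b[v-38:v+38,u-32:u+32],(380,456),interpolation=cv2.INTER_CUBIC)
    for k in range(0,76,8): cv2.putText(c,str(v-38+k),(0,k*6+4),0,.3,(0,0,255))
    for k in range(0,64,8): cv2.putText(c,str(u-32+k),(int(k*5.94),9),0,.3,(0,0,255)); cv2.line(c,(int(k*5.94),10),(int(k*5.94),14),(0,0,255))
    return c
cv2.imwrite('pics/m2.png',np.hstack([crop(a,255,175),crop(b,255,175)]))
for q in [(556.8,99.8,54),(556.8,99.8,44),(620.8,101.8,25)]: print('pred',w2pix(p,q))
E
```

```text
4.2 [557.81990679  98.60174883 231.36171394] -177.99211956733288
pred [256.02581876 173.00955892]
pred [256.00386641 170.99248352]
pred [255.77161887 214.32891307]Exception ignored on flushing sys.stdout:
BrokenPipeError: [Errno 32] Broken pipe
Exception ignored on flushing sys.stdout:
BrokenPipeError: [Errno 32] Broken pipe
```

View pics/m2.png

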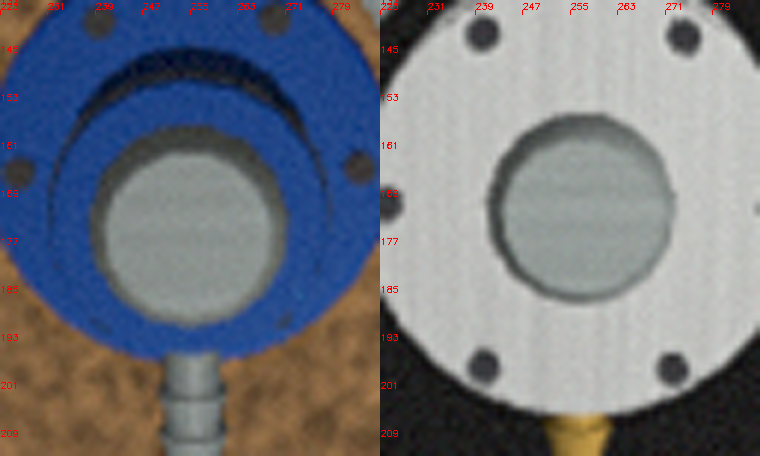

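Crop reading: blue's holes and spigot put its centre at (254.8,165.4), 1.6 px above the prediction. The base centre is at (256.9,171), 0.9 px to the right. So in wrist terms coarse is at (464.4,-366.1) and the base at (556.8,100.9). Back to blue to grasp it.

```bash
for i in 1 2; do python3 -m handwheel '[{"x":-0.0292,"y":-0.1453,"z":0,"ax":0,"ay":0,"az":0.0444},{"x":-0.0292,"y":-0.1453,"z":0,"ax":0,"ay":0,"az":0.0444},{"x":-0.0292,"y":-0.1453,"z":0,"ax":0,"ay":0,"az":0.0444},{"x":-0.0292,"y":-0.1453,"z":0,"ax":0,"ay":0,"az":0.0444},{"x":-0.0292,"y":-0.1453,"z":0,"ax":0,"ay":0,"az":0.0444},{"x":-0.0292,"y":-0.1453,"z":0,"ax":0,"ay":0,"az":0.0444},{"x":-0.0292,"y":-0.1453,"z":0,"ax":0,"ay":0,"az":0.0444},{"x":-0.0292,"y":-0.1453,"z":0,"ax":0,"ay":0,"az":0.0444}]'; done
python3 -m handwheel '[{"x":0,"y":0,"z":0,"ax":0,"ay":0,"az":0},{"x":0,"y":0,"z":-0.1,"ax":0,"ay":0,"az":0},{"x":0,"y":0,"z":-0.1,"ax":0,"ay":0,"az":0},{"x":0,"y":0,"z":-0.15,"ax":0,"ay":0,"az":0},{"x":0,"y":0,"z":-0.15,"ax":0,"ay":0,"az":0},{"x":0,"y":0,"z":-0.15,"ax":0,"ay":0,"az":0},{"x":0,"y":0,"z":-0.1,"ax":0,"ay":0,"az":0},{"x":0,"y":0,"z":-0.05,"ax":0,"ay":0,"az":0}]'
python3 -m handwheel '[{"x":0,"y":0,"z":-0.05,"ax":0,"ay":0,"az":0},{"x":0,"y":0,"z":-0.05,"ax":0,"ay":0,"az":0},{"x":0,"y":0,"z":-0.05,"ax":0,"ay":0,"az":0},{"x":0,"y":0,"z":-0.05,"ax":0,"ay":0,"az":0},{"x":0,"y":0,"z":-0.026,"ax":0,"ay":0,"az":0},{"x":0,"y":0,"z":0,"ax":0,"ay":0,"az":0},{"x":0,"y":0,"z":0,"ax":0,"ay":0,"az":0},{"x":0,"y":0,"z":0,"ax":0,"ay":0,"az":0}]'
python3 -m handwheel '[{"x":0,"y":0,"z":0,"ax":0,"ay":0,"az":0},{"x":0,"y":0,"z":0,"ax":0,"ay":0,"az":0},{"x":0,"y":0,"z":0,"ax":0,"ay":0,"az":0},{"x":0,"y":0,"z":0,"ax":0,"ay":0,"az":0},{"x":0,"y":0,"z":0,"ax":0,"ay":0,"az":0},{"x":0,"y":0,"z":0,"ax":0,"ay":0,"az":0},{"x":0,"y":0,"z":0,"ax":0,"ay":0,"az":0},{"x":0,"y":0,"z":0,"ax":0,"ay":0,"az":0}]' -1
```

```text
clock: 5.05
position: [510.8, -134.8, 231.5]
ee_rot: [-0.294, 0.956, -0.0, 0.0]
contact_force: [1.0, -1.5, 0.6]
gripper_width: 85.4
grasp_force: 0.0
clock: 5.85
position: [464.1, -367.4, 231.3]
ee_rot: [-0.546, 0.838, -0.0, 0.0]
contact_force: [0.0, -0.8, 0.4]
gripper_width: 85.2
grasp_force: 0.0
clock: 6.65
position: [463.5, -365.0, 69.2]
ee_rot: [-0.544, 0.839, 0.002, -0.001]
contact_force: [-0.9, -0.4, 0.1]
gripper_width: 85.4
grasp_force: 0.0
clock: 7.45
position: [464.8, -366.4, 26.6]
ee_rot: [-0.544, 0.839, -0.0, 0.0]
contact_force: [-1.0, -0.1, 0.1]
gripper_width: 85.5
grasp_force: 0.0
clock: 8.25
position: [465.5, -366.7, 27.1]
ee_rot: [-0.545, 0.839, -0.001, 0.001]
contact_force: [2.1, -0.2, 5.3]
gripper_width: 52.8
grasp_force: 63.9
```

Gripped, width 53 mm. Lift, carry and hover over the base.

```bash
python3 -m handwheel '[{"x":0,"y":0,"z":0.05,"ax":0,"ay":0,"az":0},{"x":0,"y":0,"z":0.1,"ax":0,"ay":0,"az":0},{"x":0,"y":0,"z":0.15,"ax":0,"ay":0,"az":0},{"x":0,"y":0,"z":0.15,"ax":0,"ay":0,"az":0},{"x":0,"y":0,"z":0.15,"ax":0,"ay":0,"az":0},{"x":0,"y":0,"z":0.15,"ax":0,"ay":0,"az":0},{"x":0,"y":0,"z":0.15,"ax":0,"ay":0,"az":0},{"x":0,"y":0,"z":0.1,"ax":0,"ay":0,"az":0}]'
for i in 1 2; do python3 -m handwheel '[{"x":0.0289,"y":0.146,"z":0,"ax":0,"ay":0,"az":-0.0444},{"x":0.0289,"y":0.146,"z":0,"ax":0,"ay":0,"az":-0.0444},{"x":0.0289,"y":0.146,"z":0,"ax":0,"ay":0,"az":-0.0444},{"x":0.0289,"y":0.146,"z":0,"ax":0,"ay":0,"az":-0.0444},{"x":0.0289,"y":0.146,"z":0,"ax":0,"ay":0,"az":-0.0444},{"x":0.0289,"y":0.146,"z":0,"ax":0,"ay":0,"az":-0.0444},{"x":0.0289,"y":0.146,"z":0,"ax":0,"ay":0,"az":-0.0444},{"x":0.0289,"y":0.146,"z":0,"ax":0,"ay":0,"az":-0.0444}]'; done
python3 -m handwheel '[{"x":0,"y":0,"z":0,"ax":0,"ay":0,"az":0},{"x":0,"y":0,"z":-0.1,"ax":0,"ay":0,"az":0},{"x":0,"y":0,"z":-0.15,"ax":0,"ay":0,"az":0},{"x":0,"y":0,"z":-0.15,"ax":0,"ay":0,"az":0},{"x":0,"y":0,"z":-0.15,"ax":0,"ay":0,"az":0},{"x":0,"y":0,"z":-0.1,"ax":0,"ay":0,"az":0},{"x":0,"y":0,"z":-0.05,"ax":0,"ay":0,"az":0},{"x":0,"y":0,"z":0,"ax":0,"ay":0,"az":0}]'
python3 - <<'E'
from h import *
s=arm.read_state(); print(s['position'],s['gripper_width'],s['contact_force'])
p,im=grab('side','s2'); c=cv2.resize(cv2.imread('pics/s2.png')[150:280,170:330],(738,600),interpolation=cv2.INTER_CUBIC); cv2.imwrite('pics/s2b.png',c)
E
```

```text
clock: 9.05
position: [463.3, -365.5, 226.8]
ee_rot: [-0.544, 0.839, 0.001, -0.0]
contact_force: [0.6, -0.5, -4.3]
gripper_width: 52.8
grasp_force: 63.9
clock: 9.85
position: [508.5, -131.1, 224.3]
ee_rot: [-0.29, 0.957, 0.001, -0.002]
contact_force: [0.3, 0.6, -4.3]
gripper_width: 52.7
grasp_force: 63.9
clock: 10.65
position: [554.8, 101.6, 224.2]
ee_rot: [-0.016, 1.0, -0.0, -0.003]
contact_force: [0.8, 0.0, -4.3]
gripper_width: 52.8
grasp_force: 63.7
clock: 11.45
position: [555.0, 99.9, 84.1]
ee_rot: [-0.017, 1.0, -0.001, -0.003]
contact_force: [-0.4, 0.3, -3.8]
gripper_width: 52.6
grasp_force: 64.3
[554.98960716  99.87995092  84.10296701] 52.62054724283578 [-0.42237635  0.28503346 -3.79182352]
```

View pics/s2b.png

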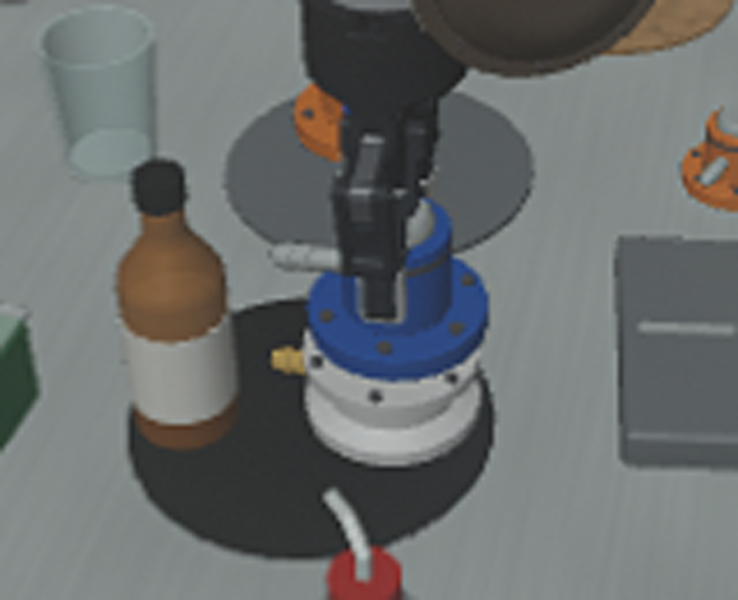

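Blue hovers level over the base, with the port above the brass outlet on the same side. The arm sags about 1.5 mm in x under load, so I'll correct that and lower slowly.

```bash
python3 -m handwheel '[{"x":0.004,"y":0.002,"z":0,"ax":0,"ay":0,"az":0},{"x":0.004,"y":0.002,"z":-0.01,"ax":0,"ay":0,"az":0},{"x":0,"y":0,"z":-0.01,"ax":0,"ay":0,"az":0},{"x":0,"y":0,"z":-0.01,"ax":0,"ay":0,"az":0},{"x":0,"y":0,"z":-0.01,"ax":0,"ay":0,"az":0},{"x":0,"y":0,"z":-0.005,"ax":0,"ay":0,"az":0},{"x":0,"y":0,"z":0,"ax":0,"ay":0,"az":0},{"x":0,"y":0,"z":0,"ax":0,"ay":0,"az":0}]'
python3 -m handwheel '[{"x":0,"y":0,"z":-0.005,"ax":0,"ay":0,"az":0},{"x":0,"y":0,"z":-0.005,"ax":0,"ay":0,"az":0},{"x":0,"y":0,"z":-0.005,"ax":0,"ay":0,"az":0},{"x":0,"y":0,"z":-0.005,"ax":0,"ay":0,"az":0},{"x":0,"y":0,"z":-0.005,"ax":0,"ay":0,"az":0},{"x":0,"y":0,"z":0,"ax":0,"ay":0,"az":0},{"x":0,"y":0,"z":0,"ax":0,"ay":0,"az":0},{"x":0,"y":0,"z":0,"ax":0,"ay":0,"az":0}]'
```

```text
clock: 12.3
position: [558.5, 101.8, 77.1]
ee_rot: [-0.018, 1.0, -0.0, -0.0]
contact_force: [-0.1, -0.4, -3.6]
gripper_width: 52.8
grasp_force: 64.3
clock: 13.1
position: [558.5, 101.3, 72.1]
ee_rot: [-0.018, 1.0, -0.0, -0.0]
contact_force: [1.0, -3.8, -3.2]
gripper_width: 52.8
grasp_force: 64.4
```

The sag was transient, so I'll take back the x/y correction and keep lowering.

```bash
python3 -m handwheel '[{"x":-0.004,"y":-0.002,"z":0,"ax":0,"ay":0,"az":0},{"x":-0.004,"y":0,"z":0,"ax":0,"ay":0,"az":0},{"x":0,"y":0,"z":-0.005,"ax":0,"ay":0,"az":0},{"x":0,"y":0,"z":-0.005,"ax":0,"ay":0,"az":0},{"x":0,"y":0,"z":-0.005,"ax":0,"ay":0,"az":0},{"x":0,"y":0,"z":-0.005,"ax":0,"ay":0,"az":0},{"x":0,"y":0,"z":0,"ax":0,"ay":0,"az":0},{"x":0,"y":0,"z":0,"ax":0,"ay":0,"az":0}]'
python3 -m handwheel '[{"x":0,"y":0,"z":-0.003,"ax":0,"ay":0,"az":0},{"x":0,"y":0,"z":-0.003,"ax":0,"ay":0,"az":0},{"x":0,"y":0,"z":-0.003,"ax":0,"ay":0,"az":0},{"x":0,"y":0,"z":0,"ax":0,"ay":0,"az":0},{"x":0,"y":0,"z":0,"ax":0,"ay":0,"az":0},{"x":0,"y":0,"z":0,"ax":0,"ay":0,"az":0},{"x":0,"y":0,"z":0,"ax":0,"ay":0,"az":0},{"x":0,"y":0,"z":0,"ax":0,"ay":0,"az":0}]'
```

```text
clock: 13.9
position: [557.6, 101.0, 68.7]
ee_rot: [-0.018, 1.0, -0.0, 0.001]
contact_force: [3.7, -5.1, -2.1]
gripper_width: 53.0
grasp_force: 64.5
clock: 14.7
position: [557.7, 101.0, 67.2]
ee_rot: [-0.018, 1.0, -0.0, 0.001]
contact_force: [2.4, -5.6, -2.0]
gripper_width: 52.9
grasp_force: 64.7
```

```bash
python3 -m handwheel '[{"x":0.001,"y":-0.003,"z":0,"ax":0,"ay":0,"az":0},{"x":0,"y":-0.002,"z":-0.003,"ax":0,"ay":0,"az":0},{"x":0,"y":0,"z":-0.003,"ax":0,"ay":0,"az":0},{"x":0,"y":0,"z":-0.002,"ax":0,"ay":0,"az":0},{"x":0,"y":0,"z":0,"ax":0,"ay":0,"az":0},{"x":0,"y":0,"z":0,"ax":0,"ay":0,"az":0},{"x":0,"y":0,"z":0,"ax":0,"ay":0,"az":0},{"x":0,"y":0,"z":0,"ax":0,"ay":0,"az":0}]'
```

```text
clock: 15.5
position: [557.8, 101.0, 67.1]
ee_rot: [-0.018, 1.0, 0.0, 0.001]
contact_force: [-1.5, -1.0, 9.7]
gripper_width: 52.5
grasp_force: 65.8
```

Seated: about 14 N of push at the expected height. Release, retreat upward, then go towards orange.

```bash
python3 -m handwheel '[{"x":0,"y":0,"z":0.002,"ax":0,"ay":0,"az":0},{"x":0,"y":0,"z":0,"ax":0,"ay":0,"az":0},{"x":0,"y":0,"z":0,"ax":0,"ay":0,"az":0},{"x":0,"y":0,"z":0,"ax":0,"ay":0,"az":0},{"x":0,"y":0,"z":0,"ax":0,"ay":0,"az":0},{"x":0,"y":0,"z":0,"ax":0,"ay":0,"az":0},{"x":0,"y":0,"z":0,"ax":0,"ay":0,"az":0},{"x":0,"y":0,"z":0,"ax":0,"ay":0,"az":0}]' 1
python3 -m handwheel '[{"x":0,"y":0,"z":0.05,"ax":0,"ay":0,"az":0},{"x":0,"y":0,"z":0.1,"ax":0,"ay":0,"az":0},{"x":0,"y":0,"z":0.15,"ax":0,"ay":0,"az":0},{"x":0,"y":0,"z":0.15,"ax":0,"ay":0,"az":0},{"x":0,"y":0,"z":0.15,"ax":0,"ay":0,"az":0},{"x":0,"y":0,"z":0.15,"ax":0,"ay":0,"az":0},{"x":0,"y":0,"z":0.07,"ax":0,"ay":0,"az":0},{"x":0,"y":0,"z":0,"ax":0,"ay":0,"az":0}]'
python3 - <<'E'
from h import *
s=arm.read_state(); print(s['position'])
p,im=grab('wrist','w4')
q,im=grab('side','s4')
a=cv2.resize(cv2.imread('pics/w4.png')[100:260,170:340],(425,400),interpolation=cv2.INTER_CUBIC)
b=cv2.resize(cv2.imread('pics/s4.png')[180:265,220:300],(376,400),interpolation=cv2.INTER_CUBIC)
cv2.imwrite('pics/m4.png',np.hstack([a,b[:,:375]]))
for w in [(556.8,100.9,114),(556.8,100.9,58),(618.8,102.8,80)]: print((w2pix(p,w)-[170,100])*2.5)
print([(w2pix(q,w)-[220,180])*4.7 for w in [(556.8,100.9,44),(556.8,100.9,104)]])
E
```

```text
clock: 16.3
position: [557.1, 100.4, 65.1]
ee_rot: [-0.018, 1.0, -0.0, -0.0]
contact_force: [0.1, 0.3, 0.0]
gripper_width: 85.2
grasp_force: 0.0
clock: 17.1
position: [558.4, 100.8, 232.7]
ee_rot: [-0.018, 1.0, 0.001, 0.003]
contact_force: [0.5, 0.6, -0.2]
gripper_width: 85.2
grasp_force: 0.0
[558.35734382 100.81805877 232.70633317]
[211.98357103 215.96186577]
[211.90582583 180.40475465]
[211.4173059  322.86005596]
[array([164.54703813, 213.12088867]), array([162.05795859, 118.35857634])]
```

View pics/m4.png

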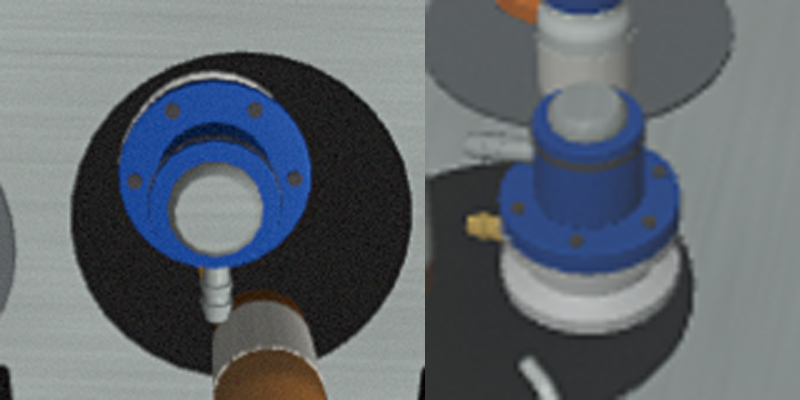

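Blue sits flush on the base: flange closed in the side crop at (590,225), port above the outlet. Now over to orange.

```bash
for i in 1 2; do python3 -m handwheel '[{"x":0.0229,"y":-0.0763,"z":0,"ax":0,"ay":0,"az":0.079},{"x":0.0229,"y":-0.0763,"z":0,"ax":0,"ay":0,"az":0.079},{"x":0.0229,"y":-0.0763,"z":0,"ax":0,"ay":0,"az":0.079},{"x":0.0229,"y":-0.0763,"z":0,"ax":0,"ay":0,"az":0.079},{"x":0.0229,"y":-0.0763,"z":0,"ax":0,"ay":0,"az":0.079},{"x":0.0229,"y":-0.0763,"z":0,"ax":0,"ay":0,"az":0.079},{"x":0.0229,"y":-0.0763,"z":0,"ax":0,"ay":0,"az":0.079},{"x":0.0229,"y":-0.0763,"z":0,"ax":0,"ay":0,"az":0.079}]'>/dev/null; done
python3 -m handwheel '[{"x":0,"y":0,"z":0,"ax":0,"ay":0,"az":0},{"x":0,"y":0,"z":0,"ax":0,"ay":0,"az":0},{"x":0,"y":0,"z":0,"ax":0,"ay":0,"az":0},{"x":0,"y":0,"z":0,"ax":0,"ay":0,"az":0},{"x":0,"y":0,"z":0,"ax":0,"ay":0,"az":0},{"x":0,"y":0,"z":0,"ax":0,"ay":0,"az":0},{"x":0,"y":0,"z":0,"ax":0,"ay":0,"az":0},{"x":0,"y":0,"z":0,"ax":0,"ay":0,"az":0}]' 
python3 - <<'E'
from h import *
s=arm.read_state(); print(s['position'],s['joints'].round(2))
p,im=grab('wrist','w5')
u,v=255,175
c=cv2.resize(cv2.imread('pics/w5.png')[v-50:v+50,u-50:u+50],(600,600),interpolation=cv2.INTER_CUBIC)
cv2.imwrite('pics/m5.png',c)
for w in [(630.5,-143.6,74),(630.5,-143.6,18),(603.8,-87.6,40)]: print((w2pix(p,w)-[u-50,v-50])*6)
E
```

```text
clock: 19.6
position: [630.3, -143.6, 229.2]
ee_rot: [0.847, -0.531, 0.0, -0.0]
contact_force: [-0.7, -0.1, -0.6]
gripper_width: 85.2
grasp_force: 0.0
[ 630.33924398 -143.61876004  229.17331457] [ 0.03  0.42  0.06 -0.   -1.21  0.42]
[300.90306634 312.54378832]
[301.30183965 244.77230614]
[299.84972864 553.24192266]
```

View pics/m5.png

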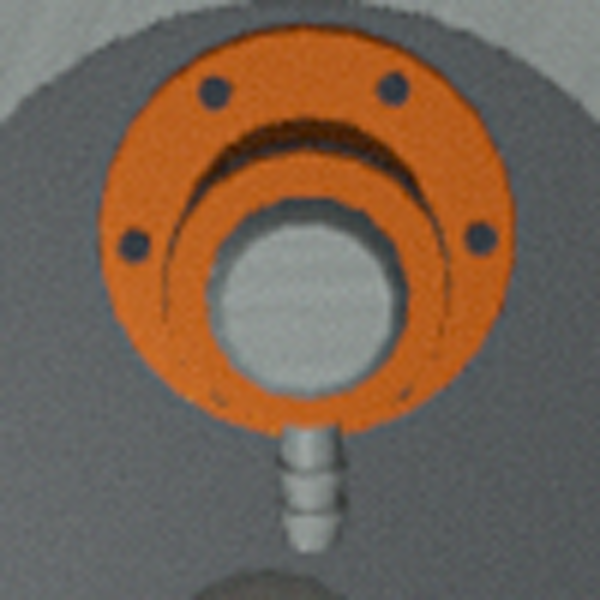

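Orange's spigot is at (307,308) and its hole centre at (307.5,243), within 1.2 mm of the prediction, with the port aligned with the tool. Descend and grasp.

```bash
python3 -m handwheel '[{"x":-0.0028,"y":-0.0038,"z":-0.05,"ax":0,"ay":0,"az":0},{"x":0,"y":0,"z":-0.1,"ax":0,"ay":0,"az":0},{"x":0,"y":0,"z":-0.15,"ax":0,"ay":0,"az":0},{"x":0,"y":0,"z":-0.15,"ax":0,"ay":0,"az":0},{"x":0,"y":0,"z":-0.15,"ax":0,"ay":0,"az":0},{"x":0,"y":0,"z":-0.1,"ax":0,"ay":0,"az":0},{"x":0,"y":0,"z":-0.1,"ax":0,"ay":0,"az":0},{"x":0,"y":0,"z":-0.05,"ax":0,"ay":0,"az":0}]'
python3 -m handwheel '[{"x":0,"y":0,"z":-0.05,"ax":0,"ay":0,"az":0},{"x":0,"y":0,"z":-0.05,"ax":0,"ay":0,"az":0},{"x":0,"y":0,"z":-0.04,"ax":0,"ay":0,"az":0},{"x":0,"y":0,"z":-0.0255,"ax":0,"ay":0,"az":0},{"x":0,"y":0,"z":0,"ax":0,"ay":0,"az":0},{"x":0,"y":0,"z":0,"ax":0,"ay":0,"az":0},{"x":0,"y":0,"z":0,"ax":0,"ay":0,"az":0},{"x":0,"y":0,"z":0,"ax":0,"ay":0,"az":0}]'
python3 -m handwheel '[{"x":0,"y":0,"z":0,"ax":0,"ay":0,"az":0},{"x":0,"y":0,"z":0,"ax":0,"ay":0,"az":0},{"x":0,"y":0,"z":0,"ax":0,"ay":0,"az":0},{"x":0,"y":0,"z":0,"ax":0,"ay":0,"az":0},{"x":0,"y":0,"z":0,"ax":0,"ay":0,"az":0},{"x":0,"y":0,"z":0,"ax":0,"ay":0,"az":0},{"x":0,"y":0,"z":0,"ax":0,"ay":0,"az":0},{"x":0,"y":0,"z":0,"ax":0,"ay":0,"az":0}]' -1
```

```text
clock: 20.45
position: [628.2, -144.5, 56.3]
ee_rot: [0.847, -0.532, -0.002, 0.001]
contact_force: [0.0, -0.4, 0.2]
gripper_width: 85.5
grasp_force: 0.0
clock: 21.25
position: [630.1, -144.5, 26.6]
ee_rot: [0.847, -0.531, 0.0, -0.0]
contact_force: [0.2, -0.5, -0.5]
gripper_width: 85.2
grasp_force: 0.0
clock: 22.05
position: [630.4, -144.4, 26.6]
ee_rot: [0.847, -0.531, 0.001, -0.0]
contact_force: [-0.0, 1.7, 5.0]
gripper_width: 52.8
grasp_force: 63.8
```

```bash
python3 -m handwheel '[{"x":0,"y":0,"z":0.05,"ax":0,"ay":0,"az":0},{"x":0,"y":0,"z":0.1,"ax":0,"ay":0,"az":0},{"x":0,"y":0,"z":0.15,"ax":0,"ay":0,"az":0},{"x":0,"y":0,"z":0.15,"ax":0,"ay":0,"az":0},{"x":0,"y":0,"z":0.15,"ax":0,"ay":0,"az":0},{"x":0,"y":0,"z":0.15,"ax":0,"ay":0,"az":0},{"x":0,"y":0,"z":0.15,"ax":0,"ay":0,"az":0},{"x":0,"y":0,"z":0.1,"ax":0,"ay":0,"az":0}]'
for i in 1 2; do python3 -m handwheel '[{"x":-0.0228,"y":0.0766,"z":0,"ax":0,"ay":0,"az":-0.079},{"x":-0.0228,"y":0.0766,"z":0,"ax":0,"ay":0,"az":-0.079},{"x":-0.0228,"y":0.0766,"z":0,"ax":0,"ay":0,"az":-0.079},{"x":-0.0228,"y":0.0766,"z":0,"ax":0,"ay":0,"az":-0.079},{"x":-0.0228,"y":0.0766,"z":0,"ax":0,"ay":0,"az":-0.079},{"x":-0.0228,"y":0.0766,"z":0,"ax":0,"ay":0,"az":-0.079},{"x":-0.0228,"y":0.0766,"z":0,"ax":0,"ay":0,"az":-0.079},{"x":-0.0228,"y":0.0766,"z":0,"ax":0,"ay":0,"az":-0.079}]'; done
python3 -m handwheel '[{"x":0,"y":0,"z":0,"ax":0,"ay":0,"az":0},{"x":0,"y":0,"z":-0.1,"ax":0,"ay":0,"az":0},{"x":0,"y":0,"z":-0.12,"ax":0,"ay":0,"az":0},{"x":0,"y":0,"z":-0.12,"ax":0,"ay":0,"az":0},{"x":0,"y":0,"z":-0.08,"ax":0,"ay":0,"az":0},{"x":0,"y":0,"z":0,"ax":0,"ay":0,"az":0},{"x":0,"y":0,"z":0,"ax":0,"ay":0,"az":0},{"x":0,"y":0,"z":0,"ax":0,"ay":0,"az":0}]'
python3 -m handwheel '[{"x":0,"y":0,"z":0,"ax":0,"ay":0,"az":0},{"x":0,"y":0,"z":0,"ax":0,"ay":0,"az":0},{"x":0,"y":0,"z":0,"ax":0,"ay":0,"az":0},{"x":0,"y":0,"z":0,"ax":0,"ay":0,"az":0},{"x":0,"y":0,"z":0,"ax":0,"ay":0,"az":0},{"x":0,"y":0,"z":0,"ax":0,"ay":0,"az":0},{"x":0,"y":0,"z":0,"ax":0,"ay":0,"az":0},{"x":0,"y":0,"z":0,"ax":0,"ay":0,"az":0}]'
```

```text
clock: 22.85
position: [628.9, -144.6, 226.9]
ee_rot: [0.847, -0.532, -0.001, 0.0]
contact_force: [0.3, 0.6, -5.1]
gripper_width: 52.9
grasp_force: 63.7
clock: 23.65
position: [591.3, -21.6, 224.1]
ee_rot: [-0.489, 0.872, 0.001, -0.002]
contact_force: [-0.3, 0.8, -3.9]
gripper_width: 52.8
grasp_force: 63.5
clock: 24.45
position: [554.9, 100.6, 224.2]
ee_rot: [-0.015, 1.0, -0.001, -0.003]
contact_force: [0.1, 0.3, -3.8]
gripper_width: 52.3
grasp_force: 63.4
clock: 25.25
position: [557.5, 100.6, 143.1]
ee_rot: [-0.018, 1.0, 0.0, 0.001]
contact_force: [0.0, -0.2, -3.1]
gripper_width: 52.9
grasp_force: 63.8
clock: 26.05
position: [556.8, 100.6, 142.0]
ee_rot: [-0.018, 1.0, -0.0, -0.0]
contact_force: [0.1, 0.1, -4.2]
gripper_width: 52.7
grasp_force: 63.8
```

```bash
python3 -m handwheel '[{"x":0,"y":0,"z":-0.01,"ax":0,"ay":0,"az":0},{"x":0,"y":0,"z":-0.01,"ax":0,"ay":0,"az":0},{"x":0,"y":0,"z":-0.01,"ax":0,"ay":0,"az":0},{"x":0,"y":0,"z":-0.005,"ax":0,"ay":0,"az":0},{"x":0,"y":0,"z":-0.005,"ax":0,"ay":0,"az":0},{"x":0,"y":0,"z":-0.005,"ax":0,"ay":0,"az":0},{"x":0,"y":0,"z":0,"ax":0,"ay":0,"az":0},{"x":0,"y":0,"z":0,"ax":0,"ay":0,"az":0}]'
python3 -m handwheel '[{"x":0,"y":0,"z":-0.005,"ax":0,"ay":0,"az":0},{"x":0,"y":0,"z":-0.005,"ax":0,"ay":0,"az":0},{"x":0,"y":0,"z":-0.005,"ax":0,"ay":0,"az":0},{"x":0,"y":0,"z":-0.005,"ax":0,"ay":0,"az":0},{"x":0,"y":0,"z":0,"ax":0,"ay":0,"az":0},{"x":0,"y":0,"z":0,"ax":0,"ay":0,"az":0},{"x":0,"y":0,"z":0,"ax":0,"ay":0,"az":0},{"x":0,"y":0,"z":0,"ax":0,"ay":0,"az":0}]'
```

```text
clock: 26.85
position: [556.9, 100.6, 133.1]
ee_rot: [-0.018, 1.0, 0.0, 0.0]
contact_force: [0.6, 0.4, -3.1]
gripper_width: 52.6
grasp_force: 63.8
clock: 27.65
position: [557.1, 100.7, 129.0]
ee_rot: [-0.018, 1.0, 0.0, 0.0]
contact_force: [1.7, 0.4, -4.7]
gripper_width: 52.9
grasp_force: 63.9
```

No side load, so it is well centred. Last 3 mm.

```bash
python3 -m handwheel '[{"x":0,"y":0,"z":-0.004,"ax":0,"ay":0,"az":0},{"x":0,"y":0,"z":-0.004,"ax":0,"ay":0,"az":0},{"x":0,"y":0,"z":-0.004,"ax":0,"ay":0,"az":0},{"x":0,"y":0,"z":-0.004,"ax":0,"ay":0,"az":0},{"x":0,"y":0,"z":-0.004,"ax":0,"ay":0,"az":0},{"x":0,"y":0,"z":0,"ax":0,"ay":0,"az":0},{"x":0,"y":0,"z":0,"ax":0,"ay":0,"az":0},{"x":0,"y":0,"z":0,"ax":0,"ay":0,"az":0}]'
```

```text
clock: 28.45
position: [557.2, 100.7, 126.5]
ee_rot: [-0.018, 1.0, 0.0, 0.001]
contact_force: [-1.5, 1.0, 6.3]
gripper_width: 52.8
grasp_force: 64.7
```

```bash
python3 -m handwheel '[{"x":0,"y":0,"z":0.002,"ax":0,"ay":0,"az":0},{"x":0,"y":0,"z":0,"ax":0,"ay":0,"az":0},{"x":0,"y":0,"z":0,"ax":0,"ay":0,"az":0},{"x":0,"y":0,"z":0,"ax":0,"ay":0,"az":0},{"x":0,"y":0,"z":0,"ax":0,"ay":0,"az":0},{"x":0,"y":0,"z":0,"ax":0,"ay":0,"az":0},{"x":0,"y":0,"z":0,"ax":0,"ay":0,"az":0},{"x":0,"y":0,"z":0,"ax":0,"ay":0,"az":0}]' 1
python3 -m handwheel '[{"x":0,"y":0,"z":0.05,"ax":0,"ay":0,"az":0},{"x":0,"y":0,"z":0.1,"ax":0,"ay":0,"az":0},{"x":0,"y":0,"z":0.1,"ax":0,"ay":0,"az":0},{"x":0,"y":0,"z":0.1,"ax":0,"ay":0,"az":0},{"x":0,"y":0,"z":0.1,"ax":0,"ay":0,"az":0},{"x":0,"y":0,"z":0.1,"ax":0,"ay":0,"az":0},{"x":0,"y":0,"z":0,"ax":0,"ay":0,"az":0},{"x":0,"y":0,"z":0,"ax":0,"ay":0,"az":0}]'
for i in 1 2; do python3 -m handwheel '[{"x":-0.0366,"y":0.0926,"z":0,"ax":0,"ay":0,"az":0.0579},{"x":-0.0366,"y":0.0926,"z":0,"ax":0,"ay":0,"az":0.0579},{"x":-0.0366,"y":0.0926,"z":0,"ax":0,"ay":0,"az":0.0579},{"x":-0.0366,"y":0.0926,"z":0,"ax":0,"ay":0,"az":0.0579},{"x":-0.0366,"y":0.0926,"z":0,"ax":0,"ay":0,"az":0.0579},{"x":-0.0366,"y":0.0926,"z":0,"ax":0,"ay":0,"az":0.0579},{"x":-0.0366,"y":0.0926,"z":0,"ax":0,"ay":0,"az":0.0579},{"x":-0.0366,"y":0.0926,"z":0,"ax":0,"ay":0,"az":0.0579}]'>/dev/null; done
python3 -m handwheel '[{"x":0,"y":0,"z":0,"ax":0,"ay":0,"az":0},{"x":0,"y":0,"z":0,"ax":0,"ay":0,"az":0},{"x":0,"y":0,"z":0,"ax":0,"ay":0,"az":0},{"x":0,"y":0,"z":0,"ax":0,"ay":0,"az":0},{"x":0,"y":0,"z":0,"ax":0,"ay":0,"az":0},{"x":0,"y":0,"z":0,"ax":0,"ay":0,"az":0},{"x":0,"y":0,"z":0,"ax":0,"ay":0,"az":0},{"x":0,"y":0,"z":0,"ax":0,"ay":0,"az":0}]' 
python3 - <<'E'
from h import *
s=arm.read_state(); print(s['position'],s['joints'].round(2))
p,im=grab('wrist','w6'); q,_=grab('side','s6')
u,v=255,175
c=cv2.resize(cv2.imread('pics/w6.png')[v-50:v+50,u-50:u+50],(500,500),interpolation=cv2.INTER_CUBIC)
d=cv2.resize(cv2.imread('pics/s6.png')[150:270,210:282],(300,500),interpolation=cv2.INTER_CUBIC)
cv2.imwrite('pics/m6.png',np.hstack([c,d]))
for w in [(439.7,397,72),(439.7,397,18),(434.7,335,40)]: print((w2pix(p,w)-[u-50,v-50])*5)
E
```

```text
clock: 29.25
position: [556.8, 100.6, 125.4]
ee_rot: [-0.018, 1.0, 0.0, -0.0]
contact_force: [-0.2, -0.7, -0.5]
gripper_width: 85.3
grasp_force: 0.0
clock: 30.05
position: [556.7, 100.7, 236.0]
ee_rot: [-0.018, 1.0, 0.0, 0.0]
contact_force: [0.2, -0.5, -0.5]
gripper_width: 85.2
grasp_force: 0.0
clock: 32.45
position: [439.8, 396.8, 235.4]
ee_rot: [-0.678, 0.735, 0.0, 0.0]
contact_force: [-0.2, -0.4, 0.1]
gripper_width: 85.4
grasp_force: 0.0
[439.7636917  396.81299779 235.44593473] [ 1.01  0.33 -0.07 -0.   -1.18 -1.09]
[249.67691864 253.27459886]
[249.96209471 200.7781586 ]
[249.6064421  -40.78665382]
```

View pics/m6.png

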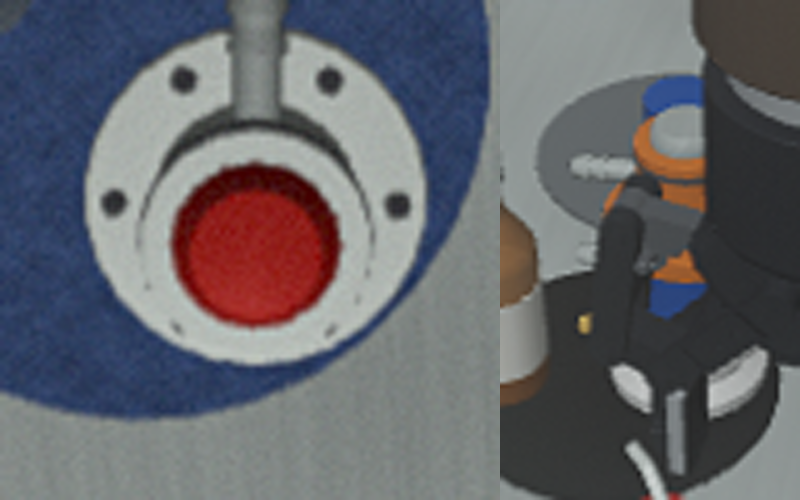

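The cap's hole centre is at (255,204), about 1.5 mm from the prediction, with the port aligned with the tool. The side crop shows orange seated on blue, with the ports stacked. Grasp the cap.

```bash
python3 -m handwheel '[{"x":-0.006,"y":0.005,"z":-0.05,"ax":0,"ay":0,"az":0},{"x":0,"y":0,"z":-0.1,"ax":0,"ay":0,"az":0},{"x":0,"y":0,"z":-0.15,"ax":0,"ay":0,"az":0},{"x":0,"y":0,"z":-0.15,"ax":0,"ay":0,"az":0},{"x":0,"y":0,"z":-0.15,"ax":0,"ay":0,"az":0},{"x":0,"y":0,"z":-0.1,"ax":0,"ay":0,"az":0},{"x":0,"y":0,"z":-0.1,"ax":0,"ay":0,"az":0},{"x":0,"y":0,"z":-0.05,"ax":0,"ay":0,"az":0}]'
python3 -m handwheel '[{"x":0,"y":0,"z":-0.05,"ax":0,"ay":0,"az":0},{"x":0,"y":0,"z":-0.05,"ax":0,"ay":0,"az":0},{"x":0,"y":0,"z":-0.05,"ax":0,"ay":0,"az":0},{"x":0,"y":0,"z":-0.047,"ax":0,"ay":0,"az":0},{"x":0,"y":0,"z":0,"ax":0,"ay":0,"az":0},{"x":0,"y":0,"z":0,"ax":0,"ay":0,"az":0},{"x":0,"y":0,"z":0,"ax":0,"ay":0,"az":0},{"x":0,"y":0,"z":0,"ax":0,"ay":0,"az":0}]'
python3 -m handwheel '[{"x":0,"y":0,"z":0,"ax":0,"ay":0,"az":0},{"x":0,"y":0,"z":0,"ax":0,"ay":0,"az":0},{"x":0,"y":0,"z":0,"ax":0,"ay":0,"az":0},{"x":0,"y":0,"z":0,"ax":0,"ay":0,"az":0},{"x":0,"y":0,"z":0,"ax":0,"ay":0,"az":0},{"x":0,"y":0,"z":0,"ax":0,"ay":0,"az":0},{"x":0,"y":0,"z":0,"ax":0,"ay":0,"az":0},{"x":0,"y":0,"z":0,"ax":0,"ay":0,"az":0}]' -1
```

```text
clock: 33.35
position: [437.5, 396.8, 62.8]
ee_rot: [-0.678, 0.735, -0.0, -0.002]
contact_force: [0.6, -0.4, -0.2]
gripper_width: 85.4
grasp_force: 0.0
clock: 34.15
position: [438.7, 398.2, 26.6]
ee_rot: [-0.678, 0.735, 0.0, 0.001]
contact_force: [-0.3, -0.3, 0.4]
gripper_width: 85.2
grasp_force: 0.0
clock: 34.95
position: [439.1, 398.5, 26.8]
ee_rot: [-0.678, 0.735, 0.0, 0.001]
contact_force: [0.6, -1.3, 5.1]
gripper_width: 52.7
grasp_force: 63.6
```

```bash
python3 -m handwheel '[{"x":0,"y":0,"z":0.05,"ax":0,"ay":0,"az":0},{"x":0,"y":0,"z":0.1,"ax":0,"ay":0,"az":0},{"x":0,"y":0,"z":0.15,"ax":0,"ay":0,"az":0},{"x":0,"y":0,"z":0.15,"ax":0,"ay":0,"az":0},{"x":0,"y":0,"z":0.15,"ax":0,"ay":0,"az":0},{"x":0,"y":0,"z":0.15,"ax":0,"ay":0,"az":0},{"x":0,"y":0,"z":0.15,"ax":0,"ay":0,"az":0},{"x":0,"y":0,"z":0.15,"ax":0,"ay":0,"az":0}]'
for i in 1 2; do python3 -m handwheel '[{"x":0.0372,"y":-0.0929,"z":0,"ax":0,"ay":0,"az":0.067},{"x":0.0372,"y":-0.0929,"z":0,"ax":0,"ay":0,"az":0.067},{"x":0.0372,"y":-0.0929,"z":0,"ax":0,"ay":0,"az":0.067},{"x":0.0372,"y":-0.0929,"z":0,"ax":0,"ay":0,"az":0.067},{"x":0.0372,"y":-0.0929,"z":0,"ax":0,"ay":0,"az":0.067},{"x":0.0372,"y":-0.0929,"z":0,"ax":0,"ay":0,"az":0.067},{"x":0.0372,"y":-0.0929,"z":0,"ax":0,"ay":0,"az":0.067},{"x":0.0372,"y":-0.0929,"z":0,"ax":0,"ay":0,"az":0.067}]'; done
python3 -m handwheel '[{"x":0,"y":0,"z":0,"ax":0,"ay":0,"az":0},{"x":0,"y":0,"z":-0.05,"ax":0,"ay":0,"az":0},{"x":0,"y":0,"z":-0.06,"ax":0,"ay":0,"az":0},{"x":0,"y":0,"z":-0.06,"ax":0,"ay":0,"az":0},{"x":0,"y":0,"z":0,"ax":0,"ay":0,"az":0},{"x":0,"y":0,"z":0,"ax":0,"ay":0,"az":0},{"x":0,"y":0,"z":0,"ax":0,"ay":0,"az":0},{"x":0,"y":0,"z":0,"ax":0,"ay":0,"az":0}]'
python3 - <<'E'
from h import *
s=arm.read_state(); m=R.from_quat(s['ee_rot']).as_matrix(); print(s['position'],np.degrees(np.arctan2(m[1,0],m[0,0])))
p,im=grab('side','s7'); c=cv2.resize(cv2.imread('pics/s7.png')[120:270,190:330],(560,600),interpolation=cv2.INTER_CUBIC); cv2.imwrite('pics/s7b.png',c)
E
```

```text
clock: 35.75
position: [437.1, 396.8, 235.5]
ee_rot: [-0.678, 0.735, 0.0, -0.002]
contact_force: [0.3, 0.7, -4.2]
gripper_width: 52.5
grasp_force: 63.8
clock: 36.55
position: [496.7, 247.9, 234.3]
ee_rot: [0.92, -0.392, -0.002, 0.002]
contact_force: [-0.2, -0.4, -4.2]
gripper_width: 52.8
grasp_force: 63.8
clock: 37.35
position: [556.1, 99.7, 234.3]
ee_rot: [1.0, 0.018, -0.002, 0.0]
contact_force: [-0.3, 0.1, -5.0]
gripper_width: 52.9
grasp_force: 63.7
clock: 38.15
position: [557.9, 100.9, 202.7]
ee_rot: [1.0, 0.016, 0.001, -0.0]
contact_force: [-0.0, 0.7, -4.6]
gripper_width: 52.5
grasp_force: 64.0
[557.89464843 100.91518887 202.6594842 ] 1.890170982781368
```

View pics/s7b.png

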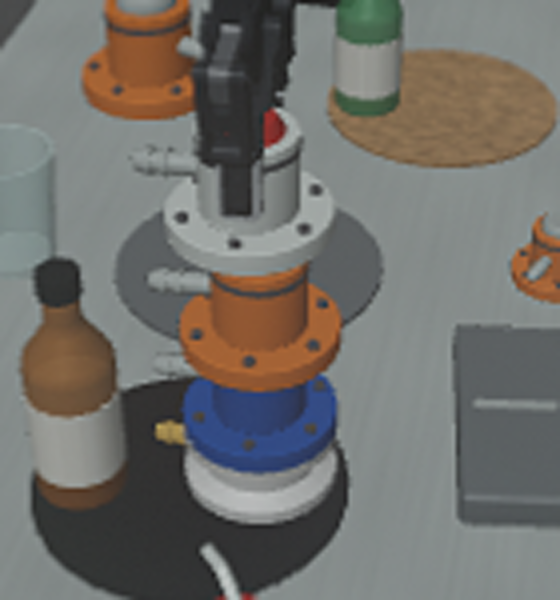

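The cap hovers over the tower with all ports in line to the left (y≈160, 280, 360, outlet 432). Lower gently.

```bash
python3 -m handwheel '[{"x":0,"y":0,"z":-0.01,"ax":0,"ay":0,"az":0},{"x":0,"y":0,"z":-0.01,"ax":0,"ay":0,"az":0},{"x":0,"y":0,"z":-0.01,"ax":0,"ay":0,"az":0},{"x":0,"y":0,"z":-0.005,"ax":0,"ay":0,"az":0},{"x":0,"y":0,"z":-0.005,"ax":0,"ay":0,"az":0},{"x":0,"y":0,"z":-0.005,"ax":0,"ay":0,"az":0},{"x":0,"y":0,"z":0,"ax":0,"ay":0,"az":0},{"x":0,"y":0,"z":0,"ax":0,"ay":0,"az":0}]'
python3 -m handwheel '[{"x":0,"y":0,"z":-0.005,"ax":0,"ay":0,"az":0},{"x":0,"y":0,"z":-0.005,"ax":0,"ay":0,"az":0},{"x":0,"y":0,"z":-0.005,"ax":0,"ay":0,"az":0},{"x":0,"y":0,"z":-0.005,"ax":0,"ay":0,"az":0},{"x":0,"y":0,"z":0,"ax":0,"ay":0,"az":0},{"x":0,"y":0,"z":0,"ax":0,"ay":0,"az":0},{"x":0,"y":0,"z":0,"ax":0,"ay":0,"az":0},{"x":0,"y":0,"z":0,"ax":0,"ay":0,"az":0}]'
```

```text
clock: 39.0
position: [557.7, 100.6, 193.9]
ee_rot: [1.0, 0.017, 0.0, 0.0]
contact_force: [-2.0, -1.7, 3.0]
gripper_width: 52.5
grasp_force: 64.2
clock: 39.8
position: [558.2, 100.6, 193.3]
ee_rot: [1.0, 0.017, 0.002, 0.0]
contact_force: [-6.6, 0.1, 16.5]
gripper_width: 52.9
grasp_force: 65.8
```

The recess is catching on the chamfer, with force towards -x. Back up 4 mm, shift 2 mm in -x, and try again.

```bash
python3 -m handwheel '[{"x":0,"y":0,"z":0.015,"ax":0,"ay":0,"az":0},{"x":-0.005,"y":0,"z":0.005,"ax":0,"ay":0,"az":0},{"x":-0.005,"y":0,"z":0,"ax":0,"ay":0,"az":0},{"x":0,"y":0,"z":0,"ax":0,"ay":0,"az":0},{"x":0,"y":0,"z":-0.005,"ax":0,"ay":0,"az":0},{"x":0,"y":0,"z":-0.005,"ax":0,"ay":0,"az":0},{"x":0,"y":0,"z":0,"ax":0,"ay":0,"az":0},{"x":0,"y":0,"z":0,"ax":0,"ay":0,"az":0}]'
python3 -m handwheel '[{"x":0,"y":0,"z":-0.005,"ax":0,"ay":0,"az":0},{"x":0,"y":0,"z":-0.005,"ax":0,"ay":0,"az":0},{"x":0,"y":0,"z":0,"ax":0,"ay":0,"az":0},{"x":0,"y":0,"z":0,"ax":0,"ay":0,"az":0},{"x":0,"y":0,"z":0,"ax":0,"ay":0,"az":0},{"x":0,"y":0,"z":0,"ax":0,"ay":0,"az":0},{"x":0,"y":0,"z":0,"ax":0,"ay":0,"az":0},{"x":0,"y":0,"z":0,"ax":0,"ay":0,"az":0}]'
```

```text
clock: 40.6
position: [555.4, 100.6, 190.6]
ee_rot: [1.0, 0.016, -0.0, 0.0]
contact_force: [-1.0, -0.4, -4.5]
gripper_width: 52.6
grasp_force: 64.4
clock: 41.4
position: [555.5, 100.6, 188.9]
ee_rot: [1.0, 0.016, -0.0, 0.0]
contact_force: [-0.8, -0.4, -4.6]
gripper_width: 52.8
grasp_force: 64.4
```

```bash
python3 -m handwheel '[{"x":0,"y":0,"z":-0.004,"ax":0,"ay":0,"az":0},{"x":0,"y":0,"z":-0.004,"ax":0,"ay":0,"az":0},{"x":0,"y":0,"z":-0.004,"ax":0,"ay":0,"az":0},{"x":0,"y":0,"z":-0.004,"ax":0,"ay":0,"az":0},{"x":0,"y":0,"z":-0.004,"ax":0,"ay":0,"az":0},{"x":0,"y":0,"z":0,"ax":0,"ay":0,"az":0},{"x":0,"y":0,"z":0,"ax":0,"ay":0,"az":0},{"x":0,"y":0,"z":0,"ax":0,"ay":0,"az":0}]'
```

```text
clock: 42.2
position: [555.8, 100.6, 186.8]
ee_rot: [1.0, 0.017, 0.001, -0.0]
contact_force: [-5.2, 0.3, 6.3]
gripper_width: 53.0
grasp_force: 64.8
```

```bash
python3 -m handwheel '[{"x":-0.003,"y":0,"z":0,"ax":0,"ay":0,"az":0},{"x":0,"y":0,"z":-0.003,"ax":0,"ay":0,"az":0},{"x":0,"y":0,"z":0,"ax":0,"ay":0,"az":0},{"x":0,"y":0,"z":0,"ax":0,"ay":0,"az":0},{"x":0,"y":0,"z":0,"ax":0,"ay":0,"az":0},{"x":0,"y":0,"z":0,"ax":0,"ay":0,"az":0},{"x":0,"y":0,"z":0,"ax":0,"ay":0,"az":0},{"x":0,"y":0,"z":0,"ax":0,"ay":0,"az":0}]'
```

```text
clock: 43.0
position: [555.7, 100.6, 186.8]
ee_rot: [1.0, 0.017, 0.001, -0.0]
contact_force: [-5.3, -0.4, 8.8]
gripper_width: 53.0
grasp_force: 64.9
```

The height no longer drops and the force rises, so it is fully home. Release and rise.

```bash
python3 -m handwheel '[{"x":0,"y":0,"z":0.004,"ax":0,"ay":0,"az":0},{"x":0,"y":0,"z":0,"ax":0,"ay":0,"az":0},{"x":0,"y":0,"z":0,"ax":0,"ay":0,"az":0},{"x":0,"y":0,"z":0,"ax":0,"ay":0,"az":0},{"x":0,"y":0,"z":0,"ax":0,"ay":0,"az":0},{"x":0,"y":0,"z":0,"ax":0,"ay":0,"az":0},{"x":0,"y":0,"z":0,"ax":0,"ay":0,"az":0},{"x":0,"y":0,"z":0,"ax":0,"ay":0,"az":0}]' 1
python3 -m handwheel '[{"x":0,"y":0,"z":0.03,"ax":0,"ay":0,"az":0},{"x":0,"y":0,"z":0.1,"ax":0,"ay":0,"az":0},{"x":0,"y":0,"z":0.1,"ax":0,"ay":0,"az":0},{"x":0,"y":0,"z":0.1,"ax":0,"ay":0,"az":0},{"x":0,"y":0,"z":0.1,"ax":0,"ay":0,"az":0},{"x":0,"y":0,"z":0.07,"ax":0,"ay":0,"az":0},{"x":0,"y":0,"z":0,"ax":0,"ay":0,"az":0},{"x":0,"y":0,"z":0,"ax":0,"ay":0,"az":0}]'
python3 - <<'E'
from h import *
p,im=grab('side','s8'); c=cv2.resize(cv2.imread('pics/s8.png')[120:270,190:330],(560,600),interpolation=cv2.INTER_CUBIC); cv2.imwrite('pics/s8b.png',c)
E
```

```text
clock: 43.8
position: [555.0, 100.7, 185.2]
ee_rot: [1.0, 0.016, 0.0, 0.0]
contact_force: [-0.3, 0.0, 0.4]
gripper_width: 85.4
grasp_force: 0.0
clock: 44.6
position: [554.7, 100.7, 285.1]
ee_rot: [1.0, 0.016, -0.0, -0.0]
contact_force: [0.8, 0.2, -0.9]
gripper_width: 85.1
grasp_force: 0.0
```

View pics/s8b.png

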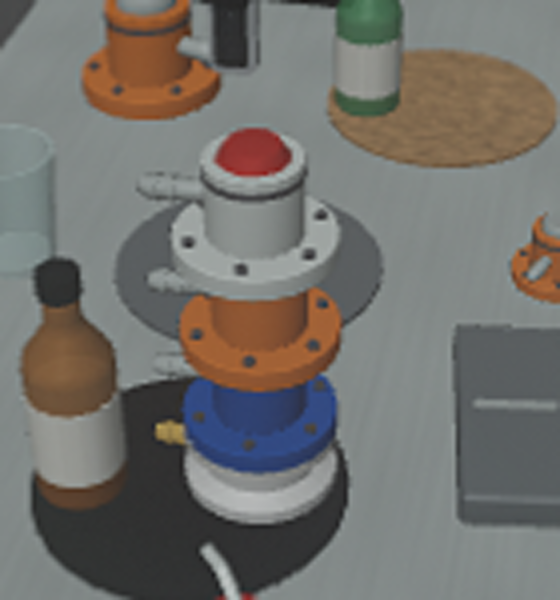

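The tower stands upright and stacked at equal spacing, with all ports lined up with the outlet (left side) and the fingers clear. Handing in.

```bash
python3 -c "
from bench import arm
print(arm.job_done())"
```

```text
the job is handed in; nothing more can be done
None
```

I assembled the tower (blue, orange, then the white cap on the base) and handed the job in at about 45 s; no verdict came back, but the last picture shows it upright with all ports in line with the outlet, the gripper clear and the nearby bystanders in view still standing.

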